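# Press a heat sink onto its module with the ratchet press

## Robot

A 6-joint arm with a two-finger parallel gripper is mounted at the origin on a cart in front of the work surface, level with it; the furniture and walls round the work are solid. World frame = base frame: x ahead of the robot, y to its left, z up, the work surface at z = 0. Lengths are in mm, angles in rad, forces in N, time in s.
With the tool pointing down it reaches from about 350 to 775 mm from the base axis. Payload 7.3 kg.
Tool frame: the origin (TCP) lies midway between the tips of the shut fingers; the grasp point (between the pads) lies 19 mm behind it; z points along the fingers, y is the line along which they close (so a half turn about z gives the same grasp; the last joint's range is limited). The gripper opens to 92 mm and grips with 3 to 60 N. Pads are 19 mm wide; open, the fingers measure 130 mm over their backs; the gripper's body (75 mm by 190 mm) begins 47 mm behind the grasp point.
Start: joints at [-1.267, 0.342, 1.524, -0, 1.275, -0.146], TCP at [228.286, -472.79, 226.741] pointing down, gripper open.
Joint ranges: [-2.53, 2.53], [-0.77, 2.02], [0.04, 2.7], [-1, 4.14], [0.28, 2.66], [-3.11, 3.11]. Speed limits (rad/s): [2.57, 2.57, 3.14, 3.14, 3.14, 3.14].

## Interface

Orientations are given as [roll, pitch, yaw] about the fixed x, y, z axes, in that order (R = Rz(yaw) Ry(pitch) Rx(roll)).
In Python, from plant import readout, vision, order, models gives the robot as it stands. The module is installed in compiled form; this text tells all that it offers.
- The arm moves only by the tool step_arm, never from a script. Its argument "series" is text: rows parted by semicolons, each of 7 numbers parted by spaces: the gripper's target within -1 to 1 (shut at 1, half-way at 0, fully open at -1), then the shift along the tool's x, y, z each as a share of 80 mm, from -1 to 1, then the turn, a rotation vector about the tool's x, y, z each as a share of 2 pi rad, from -1 to 1. In form: jaw x y z ax ay az; .... A call has 1 to 20 rows; each row is the pose to reach, as a shift and turn from the pose commanded when the call began, along the tool's axes at that moment, turning the shorter way round; what a row does not reach only later rows make up. A row lasts 1/10 s, in which the tool goes at most 50 mm and 8.59 degrees, less where a joint would pass 70% of its speed; a pose out of reach is approached as far as the arm can. A call with a number of a shift or a turn outside -1 to 1 is refused whole. A call with a gripper value outside its range is refused whole. The fingers move at their own pace and stop on an object; the grip force is fixed at half the most. Time passes only in rows, so rows that repeat a pose let the fingers close. It gives the time, the measured TCP pose, the force, the opening and the grip force at its end, in the units of the state.
- readout.get_obs(): the state, without advancing time (a new reading comes with each control period).
- vision.capture(name): name is "side" or "top" or "wrist"; returns a dict with "frame" (400x640x3 uint8, red, green, blue), "depth" (400x640 float32, mm along the optical axis (not along the pixel's ray), 0 where there is no reading), "fovy" (degrees; the focal length in pixels is half the picture's height over the tangent of half this angle, whatever the lens; pixels are square), "cx", "cy" (the principal point, pixels), "rvec" (rotation vector, rad) and "tvec" (3), from world to camera coordinates, as OpenCV has them; the wrist camera has in their place "mount" (4x4, takes a point from camera to tool coordinates, whose origin is the TCP and whose axes are the flange's). Camera axes: x right, y down, z forward; pixel columns grow to the right and rows downward; lengths in mm; the calibration is good to about 2 mm. A picture is of the moment at which its call begins: read the wrist's pose just before it.
- order.close_job(): hands the job in; it is judged then, once.
Trained networks look in a picture, given as the dict that the camera call returned (one of the last four; its "shot" number tells which), for a name from the list of things; names that differ only in an ending like _2 or _b are one class to them, and where a whole thing is asked for, a point or a joint stands for the part that bears it (a point fixed in the world has none). Each returns a list of dicts, best first, with "p" (0 to 1); they miss things now and then, are a little off and sometimes report something else, mostly with a low value. They report only what shows in the picture. A call takes as long as a camera call.
- models.look_for(picture, thing): "position" ([column, row] in pixels, amid what is visible of it).
- models.pinpoint(picture, thing): "position" ([column, row] in pixels: a listed point, or the origin of a listed thing).
The state is a dict: "time": time; "joint_positions": joint angles; "dq": joint speeds; "tau": joint torques, N m; "tool_pos": TCP position; "tcp_rot": TCP orientation; "contact_force": force on the tool from outside, world axes, zero at the start; "moment": the same for the moment, N m; "grip_width": finger opening in mm; "finger_force": force on a finger pad.
Only numpy, scipy, OpenCV 4.12 (cv2) and the standard library are available. Lean on these libraries where they do the work, as an engineer would, in place of code of your own. Each camera call takes 0.05 s, during which the arm holds its last target. There are 200 camera calls.

## Task

The heat sink has to be held down on the power module while its adhesive sets. Draw the press's ram up by its knob, click by click, until the pawl holds the foot high enough for the heat sink to pass; then push the tray so that the heat sink, still in its place on the module, comes centrally under the foot, and hold the pawl's tail down until the foot has sunk and rests on the heat sink. Leave everything else on the bench where it is.

Things in the scene. Friction and masses are not known exactly. Their poses are not given: they have to be found in the camera images.
- press: Grey C-shaped ratchet press, fixed to the bench. Origin on the bench under the foot; x points away from the robot (push direction), z up. Column (base 64 x 60 mm) 75 to 135 mm out on its +y side; arm at height 102 to 142 mm to the head, whose two cheeks (92 to 147 mm high, 33 mm wide in x, -24 to +22 mm in y) guide the vertical ram. Below the arm the way along x is free.
- ram (a joint): Height of the ram, m: 0 lowest, 0.055 top stop. Toothed steel bar, foot (round, 32 mm) at the bottom, knob at the top; 0.5 kg, damped 50 N per m/s. It can always be drawn up (10 to 18 N); the sprung pawl holds it at 0, 0.012, 0.024, 0.036 or 0.048: let go in between, it sinks to the next lower one.
- foot (a point): Centre of the flat underside of the press foot; moves with the ram; 17 mm above the bench when the ram reads 0.
- knob (a point): Centre of the underside of the mushroom knob's head, on the ram's axis, moving with it; 187 mm above the bench at ram 0. Above it the black head, 32 mm across, 15 mm high; below it a round steel neck, 14 mm thick, 37 mm long, which fingers can close round from above to hook under the head. The press's top, 147 mm high, lies 40 mm below this point at ram 0.
- pawl (a joint): Angle of the pawl, rad: 0 engaged (sprung there), 0.40 stop. Hinged about the press's x axis on the head's -y side, 106 mm above the bench. Pressing its tail down (about 2 N) takes the nose out of the teeth; beyond about 0.25 the ram sinks for as long as the tail is held down (about a second at most); let go, the pawl springs back and catches the next tooth.
- pawl_pad (a point): Centre of the top of the ribbed thumb pad (22 x 26 mm, 6 mm thick) at the end of the pawl's tail, 94 mm from the ram's axis towards the press's -y; 112 mm above the bench when engaged, about 20 mm lower at pawl 0.25, 31 mm lower at 0.40.
- carrier: Loose shallow aluminium tray, 98 (its x) x 158 mm (its y), rim 10 mm high, about 0.3 kg with the circuit board fixed in it. Origin at the centre of its underside, z up. Its +y end points roughly along the press's x and carries the power module, a black block of 35 x 35 mm. Too wide for most grippers: push it at the rim of its -y end, 79 mm from the origin.
- module (a point): Centre of the top of the power module, 52 mm from the tray's origin along its +y, 16 mm above the bench.
- heat_sink: Loose finned aluminium heat sink, 30 x 30 x 17 mm, 25 g, standing on the power module, held by friction alone. Origin at the centre of its underside, z up: its top is 33 mm above the bench while it stands on the module.
- solder_spool: loose spool of solder wire, 49 mm across, 43 mm high; a bystander. Origin at the centre of its underside.
- flux_bottle: loose small white bottle with dark cap, 30 mm across, 74 mm high; a bystander. Origin at the centre of its underside.
- film_tape: loose roll of amber tape lying flat, 56 mm across, 15 mm high; a bystander. Origin at the centre of its underside.
- driver_hex: loose small screwdriver with yellow handle, 132 mm long, 12 mm thick; a bystander. Origin at the centre of its underside.
- battery_9v: loose 9 V block battery lying on its side, 26 x 49 x 17 mm; a bystander. Origin at the centre of its underside.
- solvent_bottle: loose white bottle with blue cap, 44 mm across, 105 mm high; a bystander. Origin at the centre of its underside.
- side_cutters: loose side cutters with red grips, 104 mm long, 12 mm thick; a bystander. Origin at the centre of its underside.

How it is judged:
By the outcome, as a careful person would: the job done as asked, in the order asked, and still so for the second after the job is handed in, with the robot touching nothing.
It also fails if it takes over 58 s, if anything falls off the work surface, if the arm or the gripper's body presses on something with over 40 N, if the wrist force passes 120 N, or if a joint passes its speed limit or range.

## Working session

There is one attempt and no reset: what is moved stays moved. The work goes in short steps, Python scripts to look and compute and a tool call to move; the robot and the scene stay as the last step left them, time stands still between calls to the robot, and variables do not carry over. Pictures are saved under pics/ and viewed, at most 10 in all, crops included, and the job is handed in when it is done.

Besides the shell and the picture viewer there is one more tool, called as name(argument=value, ...) on one line, values as JSON. step_arm: Moves the arm, as the interface text tells. Shift numbers are shares of 80 mm and turn numbers shares of 2 pi rad, none past 1 either way. Its arguments: {"type":"object","properties":{"series":{"type":"string"}},"required":["series"]}

```bash
mkdir -p pics
cat > h.py <<'E'
import numpy as np, cv2
from scipy.spatial.transform import Rotation as Ro
from plant import readout, vision, order, models
def f(c): return 200/np.tan(np.radians(c["fovy"])/2)
def ext(c,obs=None):
    if "mount" in c:
        T=np.eye(4);T[:3,:3]=Ro.from_euler('xyz',obs["tcp_rot"]).as_matrix();T[:3,3]=obs["tool_pos"]
        M=T@np.array(c["mount"]);return M[:3,:3],M[:3,3]
    R=cv2.Rodrigues(np.array(c["rvec"],float))[0];return R.T,-R.T@np.array(c["tvec"],float).ravel()
def ray(c,p,o=None):
    R,t=ext(c,o);d=R@np.array([(p[0]-c["cx"])/f(c),(p[1]-c["cy"])/f(c),1]);return t,d
def atz(c,p,z,o=None):
    t,d=ray(c,p,o);return t+d*(z-t[2])/d[2]
def cloud(c,o=None):
    R,t=ext(c,o);v,u=np.mgrid[0:400,0:640];z=c["depth"]
    P=np.stack([(u-c["cx"])/f(c)*z,(v-c["cy"])/f(c)*z,z],-1)
    return P@R.T+t
def proj(c,P,o=None):
    R,t=ext(c,o);q=(np.array(P,float)-t)@R;return q[...,:2]/q[...,2:]*f(c)+[c["cx"],c["cy"]]
def tri(a,b):
    (t1,d1),(t2,d2)=a,b;A=np.stack([d1,-d2],1);s=np.linalg.lstsq(A,t2-t1,rcond=None)[0]
    p,q=t1+d1*s[0],t2+d2*s[1];return (p+q)/2,np.linalg.norm(p-q)
E
python3 - <<'E'
from h import *
np.set_printoptions(precision=1,suppress=True)
o=readout.get_obs();print(o)
C={}
for n in("side","top"):
    c=vision.capture(n);C[n]=c;cv2.imwrite(f"pics/{n}0.png",c["frame"][:,:,::-1]);print(n,ext(c)[1],c["fovy"])
for th in["press","foot","knob","pawl_pad","carrier","module","heat_sink","solder_spool","flux_bottle","film_tape","driver_hex","battery_9v","solvent_bottle","side_cutters"]:
    for n in C:
        r=models.pinpoint(C[n],th)
        z={"foot":17,"knob":187,"pawl_pad":112,"module":16,"heat_sink":16}.get(th,0)
        for k in r[:2]:print(th,n,round(k["p"],2),np.array(k["position"]),atz(C[n],k["position"],z))
E
```

```text
{'time': 0.0, 'joint_positions': array([-1.3,  0.3,  1.5, -0. ,  1.3, -0.1]), 'dq': array([-0., -0., -0., -0.,  0., -0.]), 'tau': array([ -0. , -43.1, -24.4,   0.1,   0.1,  -0. ]), 'tool_pos': array([ 228.2, -472.4,  226.1]), 'tcp_rot': array([-3.1, -0. ,  0.4]), 'contact_force': array([-0.4, -0.2,  0.1]), 'moment': array([ 0., -0.,  0.]), 'finger_force': 0.0, 'grip_width': 91.75169621533117}
side [488.4 985.5 514.1] 51.187461367380706
top [ 564.9  176.8 1248.8] 49.03297341918194
press side 0.76 [331.  251.7] [615.9 141.1   0. ]
press side 0.5 [356.  248.6] [558.6 118.7   0. ]
press top 0.65 [424.9 192.7] [653.3 -82.1   0. ]
press top 0.57 [344.8 203. ] [621.9 144.7   0. ]
foot side 0.22 [265.6 268.4] [740.8 256.7  17. ]
foot top 0.61 [346.1 204.2] [617.7 141.5  17. ]
knob side 0.63 [326.1 178.2] [625.1 144.1 187. ]
knob side 0.49 [357.1 248.6] [531.4 433.7 187. ]
knob top 0.66 [246.  217.9] [574.8 389.2 187. ]
knob top 0.47 [350.2 199.9] [621.  136.5 187. ]
pawl_pad top 0.43 [388.2 200.8] [623.5  35.5 112. ]
carrier side 0.7 [379.  253.1] [503.3 131.8   0. ]
carrier side 0.62 [372.1
[... 372 characters left out ...]
[420. 220.] [575.7 -68.2   0. ]
film_tape side 0.52 [379.  216.5] [511.4 -63.2   0. ]
film_tape top 0.48 [426.3 247.9] [497.3 -85.8   0. ]
driver_hex side 0.73 [391.1 322.1] [471.4 370.6   0. ]
battery_9v side 0.84 [322.8 341.4] [586.7 437.1   0. ]
battery_9v top 0.68 [240.7 220.1] [570.1 441.7   0. ]
battery_9v top 0.37 [316.1 159.7] [745.4 227.9   0. ]
solvent_bottle side 0.76 [266.1 267.1] [749.8 226.5   0. ]
solvent_bottle side 0.65 [355.4 219.3] [574.6 -37.2   0. ]
solvent_bottle top 0.69 [424.9 248.2] [496.4 -81.9   0. ]
side_cutters side 0.69 [369.1 355.1] [505.9 457.3   0. ]
side_cutters top 0.46 [233.3 245.2] [498.4 461.5   0. ]
side_cutters top 0.3 [265.9 254.3] [473.7 367.8   0. ]
```

Run:
```python
import cv2
a=cv2.imread("pics/top0.png")[120:300,200:460];cv2.imwrite("pics/t1.png",cv2.resize(a,None,fx=3,fy=3,interpolation=cv2.INTER_CUBIC))
a=cv2.imread("pics/side0.png")[140:320,240:480];cv2.imwrite("pics/s1.png",cv2.resize(a,None,fx=3,fy=3,interpolation=cv2.INTER_CUBIC))
```

```text
(no output)
```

View pics/t1.png

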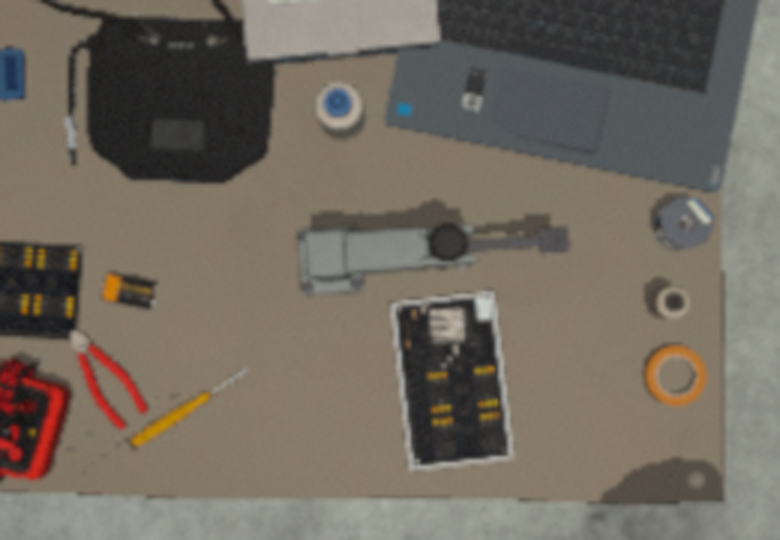

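View pics/s1.png

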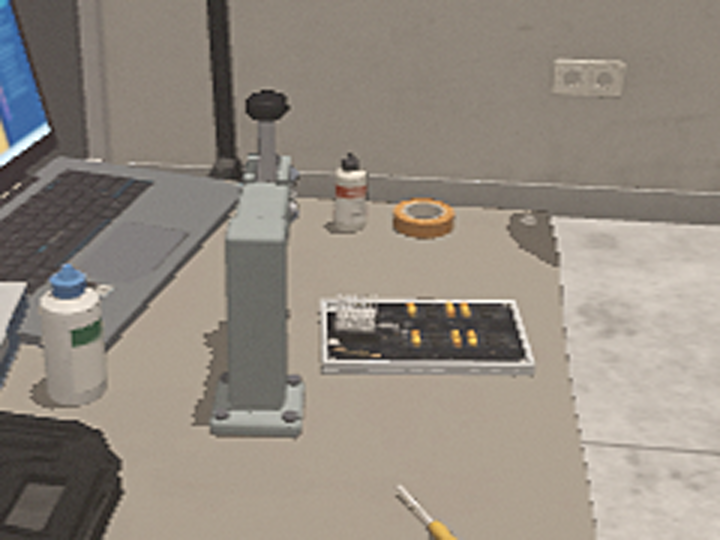

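The top view shows the knob at about px (349,200), the pawl pad at (384,199) and the column on the left. The tray is below, with the heat sink at (349,228). The side view agrees. Next I'll measure these with depth.

Run:
```python
from h import *
np.set_printoptions(precision=2,suppress=True)
c=vision.capture("top");X=cloud(c)
m=(abs(X[...,0]-620)<50)&(X[...,1]>-20)&(X[...,1]<290)&(X[...,2]>60)
def rect(P):
    r=cv2.minAreaRect(P[:,:2].astype(np.float32));return np.round(r[0],1),np.round(r[1],1),round(r[2],2)
for n,a,b in[("knob",180,230),("armtop",130,150),("pad",98,120)]:
    P=X[m&(X[...,2]>a)&(X[...,2]<b)]
    if n=="pad":P=P[P[:,1]<110]
    print(n,len(P),P.mean(0),P.min(0),P.max(0),rect(P))
P=X[m&(X[...,2]>90)&(X[...,2]<180)]; print("headlike PCA",np.linalg.svd(P[:,:2]-P[:,:2].mean(0),full_matrices=False)[2][0])
t=(X[...,0]>380)&(X[...,0]<600)&(X[...,1]>40)&(X[...,1]<215)
for a in(4,6):
    P=X[t&(X[...,2]>a)&(X[...,2]<60)&(X[...,0]<592)];print("tray",len(P),rect(P),P[:,2].mean())
P=X[t&(X[...,2]>26)&(X[...,2]<45)&(X[...,0]<590)];print("hs",len(P),P.mean(0),P.min(0),P.max(0),rect(P))
# bench plane check
P=X[(X[...,0]>400)&(X[...,0]<440)&(X[...,1]>230)&(X[...,1]<330)];print("bench z",P[:,2].mean())
s=vision.capture("side");a=models.pinpoint(s,"knob")[0]["position"];
for p in [r for r in models.pinpoint(c,"knob")]:
    print("knob tri",p["p"],tri(ray(s,a),ray(c,p["position"])))
Y=cloud(s);P=Y[(abs(Y[...,0]-620)<30)&(abs(Y[...,1]-140)<30)&(Y[...,2]>184)&(Y[...,2]<230)];print("knob side",len(P),P.mean(0),P.min(0),P.max(0))
g=c["frame"];hsv=cv2.cvtColor(g,cv2.COLOR_RGB2HSV)
```

```text
knob 136 [619.94 138.97 201.37] [605.6  122.94 191.92] [634.65 154.22 207.81] (array([620.1, 138.6]), array([29. , 28.9]), 44.43)
armtop 647 [614.78 199.91 143.73] [591.61 115.4  130.54] [638.43 256.63 149.94] (array([617.7, 186.8]), array([ 39.5, 141.6]), 5.78)
pad 165 [626.2   63.48 111.96] [617.49  33.02 106.03] [638.69 108.45 117.86] (array([627.5,  70.7]), array([21.1, 75.7]), 1.38)
headlike PCA [ 0.08 -1.  ]
tray 2042 (array([489.6, 128.1]), array([202. , 171.5]), 0.58) 9.964236890582848
tray 1737 (array([491.9, 130.8]), array([200.1, 162.1]), 1.65) 10.831944591076162
hs 39 [552.   134.23  33.1 ] [537.33 119.53  26.75] [562.5  147.31  39.94] (array([549.9, 133.4]), array([24.9, 27.7]), 0.64)
bench z 0.1123076850967394
knob tri 0.67 (array([589.23, 137.03, 188.2 ]), np.float64(67.35278280967572))
knob tri 0.46 (array([625.6 , 139.6 , 186.57]), np.float64(5.315590679148318))
knob side 126 [618.42 149.25 196.99] [603.6  129.11 185.54] [634.31 157.98 202.64]
```

Run:
```python
from h import *
np.set_printoptions(precision=3,suppress=True)
o=readout.get_obs();print(o["tcp_rot"],o["tool_pos"])
c=vision.capture("top");s=vision.capture("side")
Y=cloud(s);print("pole",Y[150:175:8,310:320:3])
k=[(391,301),(494,292),(512,459),(410,469)]
W=np.array([atz(c,(200+(x)/3-.3,120+y/3-.3),10) for x,y in k]);print(W,"centre",W.mean(0))
d=(W[0]+W[1]-W[2]-W[3])/2;print("ax",d,np.arctan2(d[1],d[0]), "sides",W[1]-W[0],W[2]-W[3])
# refine: bright rim / edge via frame threshold
x=models.pinpoint(c,"heat_sink");print([(r["p"],atz(c,r["position"],16)) for r in x[:2]])
x=models.look_for(c,"heat_sink");print([(r["p"],atz(c,r["position"],30)) for r in x[:2]])
for z,p in((200,(448,241)),(112,(553,238))):print(atz(c,(200+p[0]/3-.3,120+p[1]/3-.3),z))
```

```text
[ 3.142 -0.     0.45 ] [ 228.283 -472.797  226.744]
pole [[[  977.635 -1425.514  -243.587]
  [  955.161 -1406.05   -236.782]
  [  939.998 -1423.749  -241.648]
  [  975.375 -1723.936  -335.038]]

 [[  979.739 -1428.926  -296.017]
  [  962.734 -1438.395  -298.429]
  [  943.391 -1435.97   -296.854]
  [  976.005 -1721.556  -391.649]]

 [[ 1043.861 -1736.084  -457.94 ]
  [  961.122 -1423.652  -345.522]
  [  947.488 -1451.772  -354.719]
  [  976.001 -1715.574  -447.833]]

 [[ 1041.377 -1715.907  -510.146]
  [  964.723 -1435.371  -402.874]
  [  944.114 -1427.828  -399.117]
  [  977.71  -1718.99   -508.29 ]]]
[[572.902 186.238  10.   ]
 [582.351  89.612  10.   ]
 [426.833  71.966  10.   ]
 [416.275 166.976  10.   ]] centre [499.59  128.698  10.   ]
ax [156.073  18.454   0.   ] 0.11769100140906852 sides [  9.449 -96.626   0.   ] [ 10.558 -95.01    0.   ]
[(0.61, array([546.632, 133.077,  16.   ]))]
[(0.6, array([553.735, 135.285,  30.   ]))]
[619.936 139.809 200.   ]
[627.981  46.276 112.   ]
```

step_arm(series="-1 1 -1 0 0 0 0;-1 1 -1 0 0 0 0;-1 1 -1 0 0 0 0")

```text
time: 2.2
tool_pos: [266.2, -362.1, 226.7]
tcp_rot: [-3.14, -0.001, 0.452]
contact_force: [-0.1, 0.3, 0.0]
grip_width: 91.9
finger_force: 0.0
```

step_arm(series="-1 1 -1 0 0 0 0.0581;-1 1 -1 0 0 0 0.0581;-1 1 -1 0 0 0 0.0581;-1 1 -1 0 0 0 0.0581")

```text
time: 2.6
tool_pos: [303.4, -257.4, 227.1]
tcp_rot: [3.141, -0.001, 0.087]
contact_force: [0.0, -0.9, -0.3]
grip_width: 91.8
finger_force: 0.0
```

step_arm(series="-1 0.88 -0.93 0 0 0 0;-1 0.88 -0.93 0 0 0 0;-1 0.88 -0.93 0 0 0 0")

```text
time: 2.9
tool_pos: [369.3, -176.7, 226.9]
tcp_rot: [-3.141, -0.002, 0.092]
contact_force: [-0.0, -0.9, 0.7]
grip_width: 91.6
finger_force: 0.0
```

step_arm(series="-1 0.88 -0.93 0 0 0 0;-1 0.88 -0.93 0 0 0 0;-1 0.88 -0.93 0 0 0 0")

```text
time: 3.2
tool_pos: [433.3, -96.9, 226.7]
tcp_rot: [-3.141, -0.002, 0.091]
contact_force: [-0.0, -0.1, -0.1]
grip_width: 91.8
finger_force: 0.0
```

step_arm(series="-1 0.88 -0.93 0 0 0 0;-1 0.88 -0.93 0 0 0 0;-1 0.88 -0.93 0 0 0 0")

```text
time: 3.5
tool_pos: [497.2, -17.3, 226.4]
tcp_rot: [-3.141, -0.002, 0.09]
contact_force: [0.9, -1.0, 0.2]
grip_width: 91.5
finger_force: 0.0
```

step_arm(series="-1 0.7 -0.93 0 0 0 0;-1 0.7 -0.93 0 0 0 0;-1 0.7 -0.93 0 0 0 0")

```text
time: 3.8
tool_pos: [546.1, 61.3, 226.1]
tcp_rot: [-3.141, -0.001, 0.089]
contact_force: [0.1, -0.9, -0.5]
grip_width: 91.6
finger_force: 0.0
```

```bash
cat > w.py <<'E'
from h import *
import sys
np.set_printoptions(precision=3,suppress=True)
o=readout.get_obs();w=vision.capture("wrist");o=readout.get_obs();print(o["tool_pos"],o["tcp_rot"])
cv2.imwrite(f"pics/{sys.argv[1]}.png",w["frame"][:,:,::-1])
for th,z in(("knob",187),("pawl_pad",112),("heat_sink",16),("module",16),("carrier",0),("foot",17)):
    for r in models.pinpoint(w,th)[:2]:print(th,round(r["p"],2),np.array(r["position"]),atz(w,r["position"],z,o))
X=cloud(w,o);np.save("X.npy",X)
m=(X[...,2]>185)&(X[...,2]<250)&(np.hypot(X[...,0]-620,X[...,1]-139)<40)
if m.sum()>50:P=X[m];print("knob",m.sum(),P.mean(0),P.min(0),P.max(0))
m=(X[...,2]>26)&(X[...,2]<42)&(X[...,0]<590)&(X[...,0]>500)&(abs(X[...,1]-130)<40)
if m.sum()>50:P=X[m];print("hs",m.sum(),np.percentile(P,[3,50,97],axis=0))
E
python3 w.py w1
```

```text
[544.839  59.539 226.012] [3.141 0.001 0.088]
knob 0.73 [198.6 103.2] [619.148 141.334 187.   ]
heat_sink 0.9 [258.8 167. ] [549.318 134.84   16.   ]
module 0.84 [260.5 162.8] [554.662 132.95   16.   ]
carrier 0.65 [263.4 203.7] [497.82  130.175   0.   ]
foot 0.93 [258.9 105.9] [620.633 136.856  17.   ]
knob 2503 [619.479 136.985 200.31 ] [603.74  123.217 189.37 ] [634.655 154.133 203.258]
hs 402 [[536.548 118.584  26.371]
 [549.459 132.729  31.522]
 [565.249 146.875  33.394]]
```

View pics/w1.png

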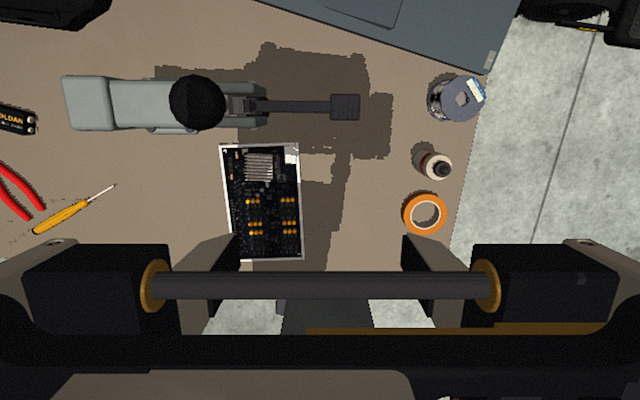

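step_arm(series="-1 1 -0.9 0 0 0 0;-1 1 -0.9 0 0 0 0;-1 1 -0.9 0.1 0 0 0;-1 1 -0.9 0.4 0 0 0;-1 1 -0.9 0.7 0 0 0;-1 1 -0.9 0.92 0 0 0;-1 1 -0.9 0.92 0 0 0;1 1 -0.9 0.92 0 0 0;1 1 -0.9 0.92 0 0 0;1 1 -0.9 0.92 0 0 0;1 1 -0.9 0.92 0 0 0;1 1 -0.9 0.92 0 0 0;1 1 -0.9 0.92 0 0 0;1 1 -0.9 0.92 0 0 0")

```text
time: 5.55
tool_pos: [617.5, 138.5, 153.1]
tcp_rot: [3.141, -0.0, 0.085]
contact_force: [-0.3, 1.3, 0.6]
grip_width: 40.1
finger_force: 0.0
```

step_arm(series="1 0.02 0 0 0 0 0;1 0.02 0 0 0 0 0;1 0.02 0 0 0 0 0;1 0.02 0 0 0 0 0;1 0.02 0 0 0 0 0;1 0.02 0 0 0 0 0")

```text
time: 6.15
tool_pos: [617.9, 140.9, 153.0]
tcp_rot: [-3.139, 0.002, 0.086]
contact_force: [-4.4, 6.9, 2.2]
grip_width: 30.0
finger_force: 30.0
```

step_arm(series="1 0 -0.03 0 0 0 0;1 0 -0.03 -0.05 0 0 0;1 0 -0.03 -0.1 0 0 0;1 0 -0.03 -0.15 0 0 0;1 0 -0.03 -0.18 0 0 0;1 0 -0.03 -0.18 0 0 0")

```text
time: 6.75
tool_pos: [617.9, 140.9, 167.5]
tcp_rot: [3.141, 0.002, 0.085]
contact_force: [-5.1, -1.2, -8.3]
grip_width: 30.0
finger_force: 30.0
```

Run:
```python
from h import *
np.set_printoptions(precision=2,suppress=True)
s=vision.capture("side");o=readout.get_obs();print(o["contact_force"],o["tool_pos"],o["grip_width"])
cv2.imwrite("pics/s2.png",cv2.resize(s["frame"][110:290,250:440,::-1],None,fx=3,fy=3,interpolation=cv2.INTER_CUBIC))
for r in models.pinpoint(s,"knob")[:2]:
    t,d=ray(s,r["position"]);print(r["p"],r["position"],t+d*(139-t[1])/d[1])
```

```text
[-5.12 -1.03 -8.58] [617.93 140.92 167.5 ] 30.327729568602418
0.65 [329.6, 213.2] [618.81 139.   100.12]
0.63 [370.4, 354.4] [ 513.11  139.   -306.88]
```

View pics/s2.png

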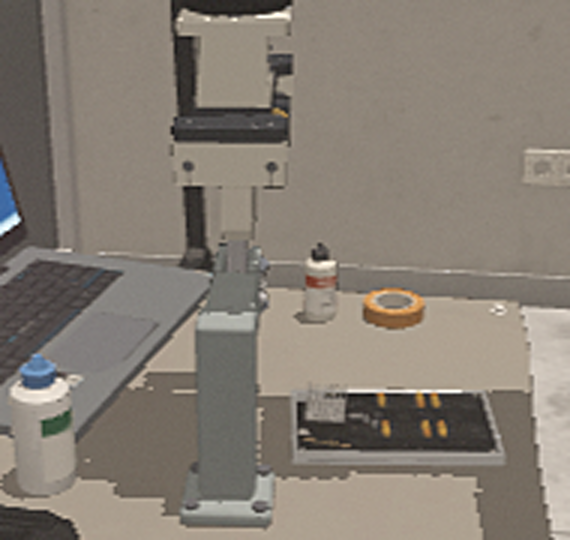

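The ram is held: there is about 8 N downward on the tool, and the fingers are on the head. I'll continue past the second click.

step_arm(series="1 0 0 -0.05 0 0 0;1 0 0 -0.1 0 0 0;1 0 0 -0.15 0 0 0;1 0 0 -0.19 0 0 0;1 0 0 -0.19 0 0 0")

```text
time: 7.35
tool_pos: [618.0, 140.9, 183.2]
tcp_rot: [3.141, 0.002, 0.085]
contact_force: [-7.2, -1.9, -7.7]
grip_width: 30.1
finger_force: 30.0
```

step_arm(series="-0.3 0 0 0 0 0 0;-0.3 0 0 0 0 0 0;-0.3 0 0 0 0 0 0;-0.3 0 0 0 0 0 0;-0.3 0 0 0 0 0 0;-0.3 0 0 -0.4 0 0 0;-0.3 0 0 -0.8 0 0 0;-0.3 -0.5 0 -0.85 0 0 0;-0.3 -1 0 -0.85 0 0 0;-0.3 -1 0 -0.85 0 0 0")

```text
time: 8.35
tool_pos: [534.3, 134.2, 250.6]
tcp_rot: [3.142, 0.004, 0.085]
contact_force: [0.4, -0.2, 0.4]
grip_width: 59.6
finger_force: 0.0
```

```bash
python3 w.py w2
python3 - <<'E'
from h import *
np.set_printoptions(precision=2,suppress=True)
s=vision.capture("side")
for r in models.pinpoint(s,"knob")[:2]:
    t,d=ray(s,r["position"]);print(r["p"],r["position"],t+d*(139-t[1])/d[1])
Y=cloud(s);m=(abs(Y[...,0]-619)<25)&(abs(Y[...,1]-145)<30)&(Y[...,2]>150)
dark=s["frame"].max(-1)<70
P=Y[m&dark];print(len(P),np.percentile(P,[2,50,98],axis=0))
E
```

```text
[537.374 134.345 251.342] [3.142 0.    0.085]
knob 0.63 [321.8  94.8] [624.601 140.753 187.   ]
pawl_pad 0.67 [423.4  99.5] [632.328  46.363 112.   ]
heat_sink 0.65 [319.9 157.9] [555.922 136.157  16.   ]
module 0.93 [320.7 156.4] [557.944 135.294  16.   ]
carrier 0.92 [320.5 193.3] [504.501 130.879   0.   ]
carrier 0.27 [ 91.3 114.9] [583.614 435.61    0.   ]
foot 0.51 [321.9 157.3] [557.063 133.667  17.   ]
knob 2386 [623.555 141.21  225.664] [607.917 125.737 218.779] [639.023 156.771 228.403]
hs 347 [[542.001 121.329  26.659]
 [554.904 134.867  32.581]
 [570.742 149.359  34.388]]
0.62 [328.8, 169.0] [619.73 139.   206.7 ]
115 [[606.94 132.53 211.77]
 [619.03 152.35 221.53]
 [632.92 158.89 225.73]]
```

Run:
```python
from h import *
np.set_printoptions(precision=3,suppress=True)
c=vision.capture("top");g=cv2.imread("pics/top0.png")
big=cv2.resize(g,None,fx=4,fy=4,interpolation=cv2.INTER_CUBIC)
b,gr,r=[big[...,i].astype(int) for i in range(3)]
m=((r-b)<12)&True   # bench is brown
m=m.astype(np.uint8);m[:int(4*217)]=0;m[:, :4*322]=0;m[:,4*380:]=0;m[4*282:]=0
m=cv2.morphologyEx(m,cv2.MORPH_CLOSE,np.ones((25,25)));m=cv2.morphologyEx(m,cv2.MORPH_OPEN,np.ones((25,25)))
k=max(cv2.findContours(m,0,2)[0],key=cv2.contourArea)[:,0]
W=np.array([atz(c,((x+.5)/4-.5,(y+.5)/4-.5),9)[:2] for x,y in k],np.float32)
rc=cv2.minAreaRect(W);print(rc,cv2.contourArea(W))
q=W-W.mean(0);M=cv2.moments(W);ang=.5*np.arctan2(2*M["mu11"],M["mu20"]-M["mu02"]);print("centroid",M["m10"]/M["m00"],M["m01"]/M["m00"],"yaw",ang)
o=readout.get_obs();w=vision.capture("wrist");print(o["tool_pos"])
cv2.imwrite("pics/w3.png",w["frame"][:,:,::-1])
```

```text
((499.6398620605469, 128.85232543945312), (157.7515106201172, 98.6825942993164), 7.020597457885742) 13734.114933357341
centroid 494.6172126838711 128.83530200308795 yaw 0.13745844032002413
[539.613 134.254 250.333]
```

View pics/w3.png

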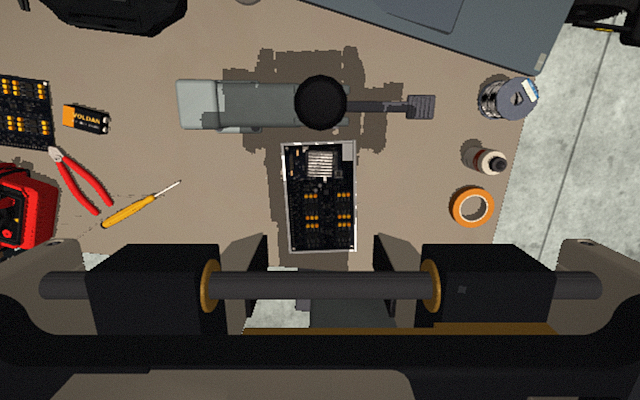

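step_arm(series="-0.3 -0.86 0.05 1 0 0 -0.006;-0.3 -0.86 0.05 1 0 0 -0.006;-0.3 -0.86 0.05 1 0 0 -0.006")

```text
time: 9.2
tool_pos: [461.9, 123.6, 164.8]
tcp_rot: [-3.141, 0.017, 0.123]
contact_force: [-0.0, -0.5, 0.1]
grip_width: 59.6
finger_force: 0.0
```

step_arm(series="-0.3 -0.85 0.05 1 0 0 0;-0.3 -0.85 0.05 1 0 0 0;-0.3 -0.85 0.05 1 0 0 0")

```text
time: 9.5
tool_pos: [396.4, 111.5, 87.0]
tcp_rot: [-3.141, 0.014, 0.122]
contact_force: [-0.5, 0.2, 0.5]
grip_width: 59.8
finger_force: 0.0
```

step_arm(series="-0.3 0 0 0.5 0 0 0;-0.3 0 0 0.9 0 0 0;-0.3 0 0 0.98 0 0 0;-0.3 0 0 0.98 0 0 0")

```text
time: 9.9
tool_pos: [404.6, 112.2, 12.2]
tcp_rot: [3.142, 0.001, 0.122]
contact_force: [0.2, -0.8, 0.0]
grip_width: 59.5
finger_force: 0.0
```

step_arm(series="-0.3 0 -0.06 0.05 0 0 0;-0.3 0 -0.06 0.09 0 0 0;-0.3 0.05 -0.06 0.09 0 0 0;-0.3 0.08 -0.06 0.09 0 0 0;-0.3 0.1 -0.06 0.09 0 0 0;-0.3 0.13 -0.059 0.09 0 0 0;-0.3 0.17 -0.057 0.09 0 0 0;-0.3 0.22 -0.054 0.09 0 0 0;-0.3 0.27 -0.052 0.09 0 0 0;-0.3 0.32 -0.049 0.09 0 0 0;-0.3 0.37 -0.046 0.09 0 0 0;-0.3 0.42 -0.044 0.09 0 0 0;-0.3 0.47 -0.041 0.09 0 0 0;-0.3 0.52 -0.039 0.09 0 0 0;-0.3 0.57 -0.036 0.09 0 0 0;-0.3 0.62 -0.034 0.09 0 0 0;-0.3 0.66 -0.032 0.09 0 0 0;-0.3 0.69 -0.03 0.09 0 0 0;-0.3 0.7 -0.03 0.09 0 0 0;-0.3 0.7 -0.03 0.09 0 0 0")

```text
time: 11.9
tool_pos: [457.7, 121.3, 5.0]
tcp_rot: [3.142, 0.003, 0.123]
contact_force: [-4.7, -0.1, 3.6]
grip_width: 59.8
finger_force: 2.5
```

```bash
cat > t.py <<'E'
from h import *
import sys
np.set_printoptions(precision=2,suppress=True)
c=vision.capture("top");s=vision.capture("side");o=readout.get_obs();print(o["tool_pos"],o["contact_force"])
for n,i in(("t",c),("s",s)):cv2.imwrite(f"pics/{n}{sys.argv[1]}.png",i["frame"][:,:,::-1])
for n,i in(("top",c),("side",s)):
  for th,z in(("carrier",0),("heat_sink",16),("module",16),("foot",41),("knob",211)):
    for r in models.pinpoint(i,th)[:1]:print(n,th,round(r["p"],2),np.array(r["position"]),atz(i,r["position"],z))
Y=cloud(s)
a=cv2.resize(c["frame"][160:270,310:410,::-1],None,fx=4,fy=4,interpolation=cv2.INTER_CUBIC)
b=cv2.resize(s["frame"][160:270,300:400,::-1],None,fx=4,fy=4,interpolation=cv2.INTER_CUBIC)
cv2.imwrite(f"pics/ts{sys.argv[1]}.png",np.hstack([a,b]))
E
python3 t.py 3
```

```text
[457.73 121.27   5.03] [-4.47 -0.21  3.12]
top carrier 0.92 [351.4 230.3] [544.49 125.41   0.  ]
top heat_sink 0.49 [347. 213.] [593.09 138.75  16.  ]
top module 0.74 [348.1 213.8] [590.87 135.65  16.  ]
top foot 0.63 [347.1 204. ] [617.3  139.44  41.  ]
top knob 0.49 [315.2 158.7] [717.24 221.45 211.  ]
side carrier 0.61 [360.3 252.8] [546.84 136.54   0.  ]
side heat_sink 0.45 [334.4 246.2] [607.66 141.66  16.  ]
side knob 0.6 [326.7 170.2] [621.19 158.85 211.  ]
```

View pics/ts3.png

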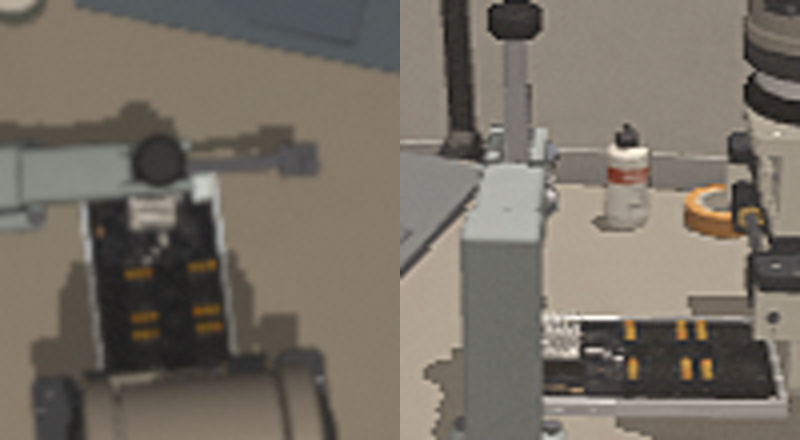

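```bash
cat > d.py <<'E'
from h import *
import sys
np.set_printoptions(precision=2,suppress=True)
g0=cv2.imread("pics/top0.png")
def disp(f1,u0,u1,v0,v1):
    c=vision.capture("top");g1=f1 if f1 is not None else c["frame"][:,:,::-1]
    k=8;up=lambda a:cv2.resize(a,None,fx=k,fy=k,interpolation=cv2.INTER_CUBIC)
    T=up(np.ascontiguousarray(g1[v0:v1,u0:u1]));S=up(g0[v0-5:v1+30,u0-8:u1+8])
    best=max(((cv2.minMaxLoc(cv2.matchTemplate(S,cv2.warpAffine(T,cv2.getRotationMatrix2D((T.shape[1]/2,T.shape[0]/2),a,1),T.shape[1::-1],borderMode=cv2.BORDER_REPLICATE),cv2.TM_CCOEFF_NORMED)),a) for a in np.arange(-4,4.1,.5)),key=lambda q:q[0][1])
    (_,s,_,(x,y)),a=best
    pc=np.array([(u0+u1)/2,(v0+v1)/2]);p0=pc+[x/k-8,y/k-5]
    A,B=atz(c,p0,9)[:2],atz(c,pc,9)[:2]
    C0=np.array([499.6,128.9]);r=Ro.from_rotvec([0,0,-np.radians(a)]).as_matrix()[:2,:2]
    print("score",s,"rot deg",a,"patch moved",B-A)
    for sg in(1,-1):
        r=Ro.from_rotvec([0,0,sg*np.radians(a)]).as_matrix()[:2,:2]
        print(" sign",sg,"hs now",B+r@(np.array([551.2,135.2])-A),"origin",B+r@(C0-A))
if __name__=="__main__":
    disp(None,*map(int,sys.argv[1:5]))
E
python3 d.py 338 364 222 248; python3 d.py 336 368 214 250
```

```text
score 0.9344160556793213 rot deg 0.0 patch moved [47.26  3.5 ]
 sign 1 hs now [598.46 138.7 ] origin [546.86 132.4 ]
 sign -1 hs now [598.46 138.7 ] origin [546.86 132.4 ]
score 0.9343152642250061 rot deg -1.0 patch moved [46.95  3.14]
 sign 1 hs now [598.39 137.32] origin [546.69 131.92]
 sign -1 hs now [597.89 139.36] origin [546.41 132.16]
```

step_arm(series="-0.3 0.03 0.002 0 0 0 0;-0.3 0.08 0.005 0 0 0 0;-0.3 0.13 0.008 0 0 0 0;-0.3 0.18 0.011 0 0 0 0;-0.3 0.22 0.014 0 0 0 0;-0.3 0.25 0.016 0 0 0 0;-0.3 0.26 0.016 0 0 0 0;-0.3 0.26 0.016 0 0 0 0")

```text
time: 13.4
tool_pos: [478.6, 122.5, 5.0]
tcp_rot: [3.142, 0.003, 0.122]
contact_force: [-5.5, -0.1, 3.8]
grip_width: 59.8
finger_force: 2.5
```

```bash
python3 d.py 340 364 216 240; python3 d.py 338 366 210 240;python3 t.py 4
```

```text
score 0.9329211115837097 rot deg 0.0 patch moved [68.32  4.7 ]
 sign 1 hs now [619.52 139.9 ] origin [567.92 133.6 ]
 sign -1 hs now [619.52 139.9 ] origin [567.92 133.6 ]
score 0.9090818762779236 rot deg -0.5 patch moved [68.37  4.35]
 sign 1 hs now [619.7  139.02] origin [568.05 133.17]
 sign -1 hs now [619.44 140.07] origin [567.89 133.32]
[478.68 122.54   5.02] [-5.6  -0.33  2.79]
top carrier 0.66 [348.4 222.6] [566.23 134.08   0.  ]
top module 0.62 [350.5 202. ] [624.1  129.17  16.  ]
top foot 0.48 [348.3 203.8] [617.88 136.14  41.  ]
top knob 0.62 [349.4 196.1] [628.69 139.4  211.  ]
side carrier 0.83 [351.  251.2] [569.26 132.31   0.  ]
side heat_sink 0.49 [348.3 251.4] [572.79 160.6   16.  ]
side module 0.95 [328.1 248.2] [620.94 152.77  16.  ]
side knob 0.58 [331.5 167.6] [613.44 141.28 211.  ]
```

Run:
```python
from h import *
np.set_printoptions(precision=2,suppress=True)
w=vision.capture("wrist");print(np.array(w["mount"]))
o=readout.get_obs();print(o["joint_positions"],o["time"])
```

```text
[[   0.     -0.96   -0.28   76.53]
 [   1.      0.      0.     -0.21]
 [  -0.     -0.28    0.96 -157.71]
 [   0.      0.      0.      1.  ]]
[ 0.1   0.59  1.86 -0.    0.7   1.54] 14.15
```

step_arm(series="-0.3 -0.1 0 0 0 0 0;-0.3 -0.2 0 0 0 0 0;1 -0.25 0 -0.3 0 0 0;1 -0.25 0 -0.8 0 0 0;1 -0.25 0.5 -1 0 0 0;1 -0.25 1 -1 0 0 0;1 -0.25 1 -1 0 0 0")

```text
time: 14.85
tool_pos: [471.0, 37.4, 86.0]
tcp_rot: [3.14, -0.003, 0.119]
contact_force: [-0.5, 0.2, 0.3]
grip_width: 24.4
finger_force: 0.0
```

step_arm(series="1 0 0 -0.5 0 0 0.2423;1 0.1 0.17 -1 0 0 0.2423;1 0.2 0.17 -1 0 0 0.2423;1 0.3 0.17 -1 0 0 0.2423;1 0.4 0.17 -1 0 0 0.2423;1 0.5 0.17 -1 0 0 0.2423;1 0.6 0.17 -1 0 0 0.2423;1 0.7 0.17 -1 0 0 0.2423;1 0.8 0.17 -1 0 0 0.2423;1 0.9 0.17 -1 0 0 0.2423;1 1 0.17 -1 0 0 0.2423;1 1 0.17 -1 0 0 0.2423;1 1 0.17 -1 0 0 0.2423")

```text
time: 16.15
tool_pos: [550.6, 37.4, 164.8]
tcp_rot: [3.141, 0.0, -1.397]
contact_force: [-1.1, 0.1, -0.5]
grip_width: 0.3
finger_force: 0.0
```

step_arm(series="1 0.05 -0.5 0 0 0 0;1 0.05 -0.96 0 0 0 0;1 0.05 -0.96 0.2 0 0 0;1 0.05 -0.96 0.4 0 0 0;1 0.05 -0.96 0.52 0 0 0;1 0.05 -0.96 0.55 0 0 0;1 0.05 -0.96 0.55 0 0 0")

```text
time: 16.85
tool_pos: [627.2, 46.2, 121.2]
tcp_rot: [3.141, -0.0, -1.399]
contact_force: [-1.0, -0.5, 0.2]
grip_width: 0.3
finger_force: 0.0
```

Run:
```python
from h import *
np.set_printoptions(precision=2,suppress=True)
c=vision.capture("side");w=vision.capture("wrist");o=readout.get_obs();print(o["tool_pos"],o["contact_force"],models.pinpoint(w,"pawl_pad")[:1])
print("pad expected px",proj(w,[627.7,46.4,112],o),"tip px",proj(w,o["tool_pos"],o))
cv2.imwrite("pics/w5.png",w["frame"][:,:,::-1])
```

```text
[627.74  46.17 122.07] [-0.32 -0.59  0.05] [{'position': [322.1, 247.0], 'p': 0.83}]
pad expected px [321.33 243.06] tip px [321.38 250.06]
```

View pics/w5.png

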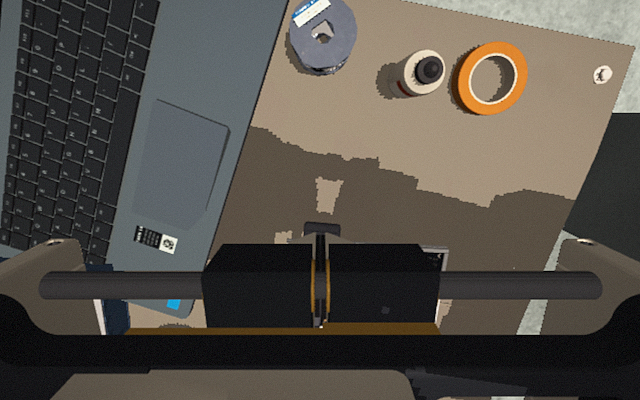

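The pad's outer edge shows at (322,228), directly under the shut fingertips at about (321,250). I'll press it down and hold.

step_arm(series="1 0 0 0.08 0 0 0;1 0 0 0.15 0 0 0;1 0 0 0.22 0 0 0;1 0 0 0.3 0 0 0;1 0 0 0.38 0 0 0;1 0 0 0.44 0 0 0;1 0 0 0.44 0 0 0;1 0 0 0.44 0 0 0;1 0 0 0.44 0 0 0;1 0 0 0.44 0 0 0;1 0 0 0.44 0 0 0;1 0 0 0.44 0 0 0;1 0 0 0.44 0 0 0;1 0 0 0.44 0 0 0;1 0 0 0.44 0 0 0;1 0 0 0.44 0 0 0;1 0 0 0.44 0 0 0;1 0 0 0.44 0 0 0;1 0 0 0.44 0 0 0;1 0 0 0.44 0 0 0")

```text
time: 19.0
tool_pos: [627.4, 46.2, 85.9]
tcp_rot: [-3.142, -0.0, -1.4]
contact_force: [-1.5, -1.2, 0.9]
grip_width: 0.2
finger_force: 0.9
```

Run:
```python
from h import *
np.set_printoptions(precision=2,suppress=True)
s=vision.capture("side");o=readout.get_obs();print(o["contact_force"])
Y=cloud(s);m=(abs(Y[...,0]-619)<25)&(abs(Y[...,1]-145)<30)&(Y[...,2]>150)&(s["frame"].max(-1)<70)
P=Y[m];print(len(P),np.percentile(P,[2,50,98],axis=0))
for r in models.pinpoint(s,"knob")[:1]:
    t,d=ray(s,r["position"]);print(r["p"],r["position"],t+d*(139-t[1])/d[1])
```

```text
[-0.65 -1.    1.89]
356 [[605.32 115.09 205.37]
 [623.2  117.18 395.  ]
 [641.93 157.27 423.85]]
0.74 [328.7, 172.7] [620.02 139.   198.14]
```

step_arm(series="1 0 0 -0.1 0 0 0;1 0 0 -0.2 0 0 0;1 0 0 -0.5 0 0 0;1 0 0 -1 0 0 0;1 0.5 0.5 -1 0 0 0;1 0.8 1 -1 0 0 0;1 0.8 1 -1 0 0 0")

```text
time: 19.8
tool_pos: [555.6, -32.9, 166.4]
tcp_rot: [3.139, 0.0, -1.403]
contact_force: [-1.1, -0.0, -0.2]
grip_width: 0.3
finger_force: 0.0
```

step_arm(series="1 1 1 -0.4 0 0 0;1 1 1 -0.4 0 0 0;1 1 1 -0.4 0 0 0;1 1 1 -0.4 0 0 0")

```text
time: 20.2
tool_pos: [494.1, -124.6, 199.6]
tcp_rot: [-3.139, -0.002, -1.403]
contact_force: [0.3, -0.2, -0.5]
grip_width: 0.1
finger_force: 0.0
```

```bash
python3 - <<'E'
from h import *
np.set_printoptions(precision=2,suppress=True)
s=vision.capture("side");c=vision.capture("top");o=readout.get_obs();print(o["tool_pos"],o["contact_force"])
for n,i in(("side",s),("top",c)):
    Y=cloud(i);m=(abs(Y[...,0]-619)<25)&(abs(Y[...,1]-142)<30)&(Y[...,2]>165)&(Y[...,2]<240)&(i["frame"].max(-1)<70)
    P=Y[m];print(len(P),np.percentile(P,[2,50,98],axis=0))
a=cv2.resize(c["frame"][160:270,310:410,::-1],None,fx=4,fy=4,interpolation=cv2.INTER_CUBIC)
b=cv2.resize(s["frame"][160:270,290:390,::-1],None,fx=4,fy=4,interpolation=cv2.INTER_CUBIC)
cv2.imwrite("pics/ts6.png",np.hstack([a,b]))
E
python3 d.py 338 364 215 245
```

```text
[ 494.74 -122.63  198.46] [ 0.91  0.97 -0.02]
108 [[606.84 135.01 203.69]
 [619.63 152.54 213.18]
 [633.18 156.57 217.69]]
130 [[606.34 126.36 210.65]
 [619.19 140.45 217.34]
 [633.3  152.23 221.8 ]]
score 0.9764311909675598 rot deg 0.0 patch moved [68.29  4.7 ]
 sign 1 hs now [619.49 139.9 ] origin [567.89 133.6 ]
 sign -1 hs now [619.49 139.9 ] origin [567.89 133.6 ]
```

View pics/ts6.png

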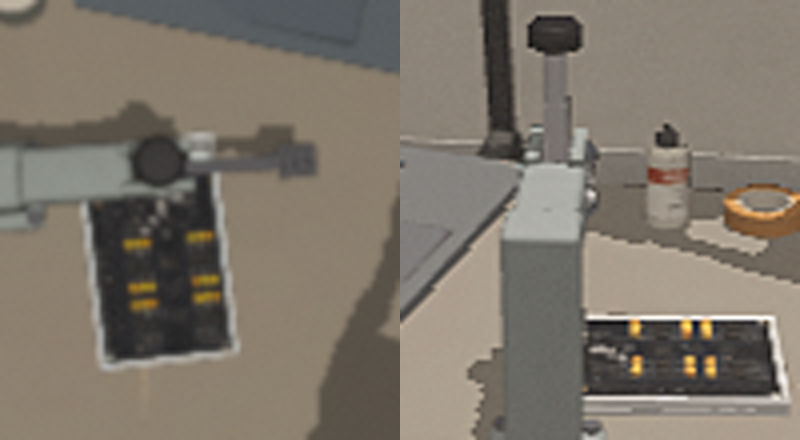

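The knob's top is now at about 218 mm, so the ram reads about 16 mm and the foot rests on the heat sink. The tray has not turned, and the heat sink's place is within about 1 mm of the ram's axis. I'm handing the job in.

```bash
python3 -c "
from plant import order;print(order.close_job())"
```

```text
the job is handed in; nothing more can be done
None
```

I handed the job in at about 20 s; the knob's height (ram about 16 mm) shows the foot resting on the heat sink, whose place on the module is within about 1 mm of the ram's axis, though the press head hides the heat sink itself from view.

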